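Clear the sorting panel and slide it into the specimen box

TASK

Two lumps of dirt are lying on the flat grey panel: put both in the square waste tub. Then slide the panel, which is the cover of the white specimen box, into the grooves of the box through its open end and push it gently, without forcing it, until it is fully home against the far end wall. Leave the jar, the brush and the little dish where they are.

Things in the scene. Friction and masses are not known exactly. Their poses are not given: they have to be found in the camera images.
- panel: flat grey rectangular plastic panel, the sliding cover, 150 (own x) by 64 (own y) by 6 (z) mm, 85 g, the same both ways round. Origin at the centre of its underside. It starts lying level on the cork block, its underside 22 mm above the table, with the two lumps on it; its long sides overhang the block by 14 mm each.
- block: fixed cork rest block under the panel, 110 (own x) by 36 (own y) by 22 mm high; origin at the centre of its underside.
- lump_a: lump of dried dirt, brown, roughly a seven-sided stub 31 mm across and 28 mm high, flat underneath, narrower over its top 8 mm, 30 g. Origin at the centre of its underside.
- lump_b: smaller lump of the same kind, 27 mm across and 24 mm high, 26 g. Origin at the centre of its underside.
- tub: fixed square open white waste tub, 125 by 125 mm outside, 45 mm high, walls 4 mm. Origin at the centre of its underside.
- box: fixed white specimen box, open on top, 155 mm long (own x from -75 to +80), 83 mm wide, 52 mm high; origin at table height at own (0, 0, 0). Its open end (mouth) faces own -x; the panel slides in level along own +x, in facing grooves in the two long sides. Fully home, the panel's origin is at own (-3, 0, 40) mm and its rear edge stands 3 mm out of the mouth.
- mouth (a point): middle of the mouth, at own (-75, 0, 40) mm of the box, axes as the box. The grooves are 67 mm apart from bottom to bottom and 8 mm high: runners 12 mm wide carry the panel's underside at z = 40; lips above them (underside z = 48, top 52, reaching 8 mm inwards) hold it down. The front wall between the runners is only 30 mm high.
- runner_ends (a point): middle between the free ends of the runners, at own (-95, 0, 40) mm of the box. The runners stick out 20 mm before the mouth, 43 mm clear between them, so the panel's leading end can be laid on them from above; small cheeks beside them flare outwards (to z = 46), and the lips flare upwards over the last 12 mm before the mouth (to z = 57).
- stop (a point): middle of the inner face of the end wall that stops the panel, at own (72, 0, 40) mm of the box, axes as the box.
- jar: bystander: small glass jar with a white lid, 44 mm across, 55 mm high; origin at the centre of its underside.
- brush: bystander: hand brush lying on the table, about 160 mm long along own x.
- dish: bystander: white ceramic dish, 70 mm across, 18 mm high; origin at the centre of its underside.
Things that resemble listed ones, but are neither listed nor needed, are in the scene too. What is shaped like the lump_a but orange, red or yellow is not meant.

How it is judged:
By the outcome, as a careful person would: the job done as asked, in the order asked, and still so for the second after the job is handed in, with the robot touching nothing.
It also fails if it takes over 72 s, if anything falls off the work surface, if the arm or the gripper's body presses on something with over 40 N, if the wrist force passes 120 N, or if a joint passes its speed limit or range.

ROBOT

A 7-joint arm with a two-finger parallel gripper is mounted at the origin on the work surface. World frame = base frame: x ahead of the robot, y to its left, z up, the work surface at z = 0. Lengths are in mm, angles in rad, forces in N, time in s.
With the tool pointing down it reaches from about 400 to 900 mm from the base axis. Payload 5.6 kg.
Tool frame: the origin (TCP) lies midway between the tips of the shut fingers; the grasp point (between the pads) lies 19 mm behind it; x points along the fingers, y is the direction in which the jaws open and shut, and the axes are right-handed (so a half turn about x gives the same grasp; the last joint's range is limited). The gripper opens to 92 mm and grips with 3 to 60 N. Pads are 20 mm wide; open, the fingers measure 128 mm over their backs; the gripper's body (75 mm by 189 mm) begins 69 mm behind the grasp point.
Start: joints at [-0.043, 0.468, -0.012, 1.603, 0.006, 1.071, -0.056], TCP at [650.008, -0.045, 187.892] pointing down, gripper open.
Joint ranges: [-2.53, 2.53], [-0.31, 2.02], [-1.57, 1.55], [0.28, 2.44], [-1.29, 4.43], [0.15, 1.84], [-2.92, 2.92]. Speed limits (rad/s): [2.57, 2.57, 3.14, 3.14, 3.14, 3.14, 3.14].

INTERFACE

Orientations are given as a rotation vector (axis times angle).
In Python, from cell import robot, grip, kin, viewer gives the robot as it stands. Calls block until the motion is done:
- robot.movep(position, orientation): joint-space move of the TCP to a pose.
- robot.servo_line(position, feed=150, rotation=None): straight line of the TCP; rotation=None keeps the orientation; feed is the mean speed in mm/s.
- robot.goto_joints(angles): joint-space move.
- grip(opening, newtons=None): opening from 0.0 (shut) to 1.0 (fully open); newtons is the grip in N (None keeps the last); returns when the fingers have stopped.
- robot.hold(seconds).
- kin.ik(position, orientation): joint angles nearest the present ones, or None.
- robot.observe(): the state.
- viewer.read_camera(name): name is "scene" or "side" or "wrist"; returns the picture (420x560x3 uint8, red, green, blue); there is no depth.
- viewer.camera_info(name): a dict with "camera_matrix" (3x3 intrinsics, pixels), "k1" (the pictures are not rectified: a ray, as slopes to the right and down, at radius r is drawn at 1 + k1 r^2 times it, then the intrinsics apply), "R" (3x3) and "t" (3): a world point X has camera coordinates R X + t. Camera axes: x right, y down, z forward; pixel columns grow to the right and rows downward; lengths in mm; the calibration is good to about 2 mm. A picture is of the moment at which its call begins: read the wrist's pose just before it. camera_info takes no time and is no camera call; for the wrist camera it gives the pose at the moment of the call.
A pose or a line that the arm cannot do raises robot.IKError and nothing moves.
- robot.job_done(): hands the job in, once; it reports no verdict.
Trained networks look in the newest picture that a camera, given by its name, has taken for a name from the list of things; names that differ only in an ending like _2 or _b are one class to them, and where a whole thing is asked for, a point or a joint stands for the part that bears it (a point fixed in the world has none). Each returns a list of dicts, best first, with "confidence" (0 to 1); they miss things now and then, are a little off and sometimes report something else, mostly with a low value. They report only what shows in the picture. A call takes as long as a camera call. They do not tell look-alikes from the thing itself.
- viewer.silhouettes(name, camera): "mask" (420x560 bool, what is visible of it).
- viewer.pinpoint(name, camera): "at" ([x, y, z] in mm, in the coordinates of the camera as it stood for that picture, good to about 4 mm: a listed point, or the origin of a listed thing).
The state is a dict: "t": time; "joints": joint angles; "joint_velocities": joint speeds; "joint_torque": joint torques, N m; "tcp_pos": TCP position; "tcp_rot": TCP orientation; "contact_force": force on the tool from outside, world axes, zero at the start; "wrist_torque": the same for the moment, N m; "grip_width": opening from 0.0 (shut) to 1.0 (fully open).
Only numpy, scipy, OpenCV 4.12 (cv2) and the standard library are available. Lean on these libraries where they do the work, as an engineer would, in place of code of your own. Each camera call takes 0.05 s, during which the arm holds its last target. There are 200 camera calls.

## Working session

There is one attempt and no reset: what is moved stays moved. The work goes in short steps, each a Python script; the robot and the scene stay as the last script left them, time stands still between calls to the robot, and variables do not carry over. Pictures are saved under pics/ and viewed, about 8 in all and at most 12, crops included, and the job is handed in when it is done.

```bash
ls; mkdir -p pics; cat > h.py <<'E'
import numpy as np, cv2
from cell import robot, grip, kin, viewer
from scipy.spatial.transform import Rotation as Ro
def shot(cam,fn=None):
    im=viewer.read_camera(cam)
    if fn: cv2.imwrite('pics/'+fn,im[:,:,::-1])
    return im
def toworld(p,info): return np.array(info["R"]).T@(np.array(p)-np.array(info["t"]))
def proj(X,info):
    c=np.array(info["R"])@np.array(X,float)+np.array(info["t"]); s=c[:2]/c[2]; s=s*(1+info["k1"]*(s@s))
    K=np.array(info["camera_matrix"]); return K[:2,:2]@s+K[:2,2]
def ray(uv,info,z):
    K=np.array(info["camera_matrix"]); d=np.linalg.solve(K[:2,:2],np.array(uv,float)-K[:2,2]); s=d.copy()
    for _ in range(20): s=d/(1+info["k1"]*(s@s))
    R=np.array(info["R"]); t=np.array(info["t"]); o=-R.T@t; v=R.T@np.array([s[0],s[1],1]); return o+v*(z-o[2])/v[2]
def maskworld(m,info,z):
    "contour of mask projected on plane z"
    c=max(cv2.findContours(m.astype(np.uint8),cv2.RETR_EXTERNAL,cv2.CHAIN_APPROX_NONE)[0],key=cv2.contourArea)[:,0]
    return np.array([ray(p,info,z)[:2] for p in c],np.float32)
def down(a): # tool x down, jaws (tool y) along world angle a
    y=np.array([np.cos(a),np.sin(a),0]); x=np.array([0,0,-1.]); z=np.cross(x,y)
    return Ro.from_matrix(np.c_[x,y,z]).as_rotvec()
E
python3 - <<'E'
from h import *
print(robot.observe())
for cam in ["scene","side","wrist"]:
    info=viewer.camera_info(cam); im=shot(cam,cam+'0.png')
    print(cam,"pos",(-np.array(info["R"]).T@np.array(info["t"])).round())
    for n in ["panel","block","lump_a","tub","box","mouth","runner_ends","stop","jar","brush","dish"]:
        for d in viewer.pinpoint(n,cam)[:4]:
            w=toworld(d["at"],info); print(n,round(d["confidence"],2),w.round(1),proj(w,info).round())
E
python3 - <<'E'
import cv2,numpy as np
a=[cv2.imread(f'pics/{c}0.png') for c in("scene","side","wrist")]
cv2.imwrite('pics/all0.png',cv2.resize(np.hstack(a[:2]),(800,300)))
E
```

```text
pics
{'t': 0.0, 'joints': array([-0.04300256,  0.46837809, -0.01156942,  1.60361093,  0.00602368,
        1.07139808, -0.05626479]), 'joint_velocities': array([ 2.01769650e-04, -8.20104676e-05, -2.97716776e-04, -1.42777073e-03,
        4.63431548e-04,  8.52316674e-04,  1.71931146e-03]), 'joint_torque': array([-3.39112758e-04, -5.20573139e+01, -1.31628491e-02, -2.43752271e+01,
       -5.67366311e-02,  1.73054746e-02,  1.50106093e-04]), 'tcp_pos': array([ 6.49375029e+02, -1.00400360e-01,  1.86945047e+02]), 'tcp_rot': array([ 1.20828571,  1.21035277, -1.21059909]), 'contact_force': array([-0.36260403,  0.08678168,  1.11150919]), 'wrist_torque': array([-0.00127409, -0.00565262,  0.03548935]), 'grip_width': 0.9973991703725572}
scene pos [1221.  151.  807.]
panel 0.64 [ 602.1 -142.6   22.2] [217. 215.]
panel 0.48 [7.862e+02 7.980e+01 6.000e-01] [295. 309.]
block 0.5 [ 603.3 -133.1   -4. ] [222. 223.]
lump_a 0.71 [643.1 -12.1  -0.8] [268. 245.]
lump_a 0.61 [591.5 -98.7  27.1] [236. 213.]
lump_a 0.55 [ 496.7 -128.5   -3.9] [237. 191.]
lump_a 0.46 [ 622.8 -164.9   33. ] [204. 217.]
tub 0.66 [
[... 1036 characters left out ...]
92. 203.]
brush 0.58 [7.822e+02 7.690e+01 1.000e-01] [177. 250.]
dish 0.73 [ 787.6 -150.7   -1.4] [192. 203.]
dish 0.68 [ 3.507e+02  2.913e+02 -3.000e-01] [369. 320.]
wrist pos [650.  81. 385.]
panel 0.84 [ 601.1 -144.6   25.2] [243. 299.]
lump_a 0.97 [ 585.2 -102.2   24.3] [229. 269.]
lump_a 0.84 [647.5 -19.6  -1.6] [278. 200.]
lump_a 0.77 [581.5 -17.1  -4. ] [226. 198.]
lump_a 0.75 [ 623.2 -165.9   29.4] [260. 315.]
tub 0.97 [ 456.7 -384.     2.9] [162. 416.]
tub 0.65 [ 623.  -162.7   30.7] [259. 313.]
box 0.29 [ 7.83e+02  7.98e+01 -3.00e-01] [393. 119.]
mouth 0.61 [507.  153.6  42.9] [137.  44.]
runner_ends 0.21 [ 602.5 -146.2   26. ] [244. 300.]
brush 0.64 [787.2  78.2   2.3] [397. 120.]
```

View pics/scene0.png

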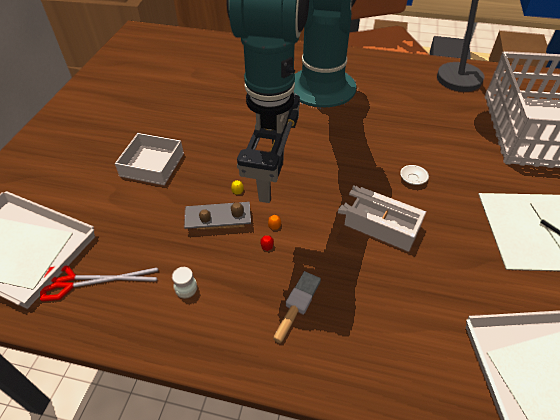

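View pics/side0.png

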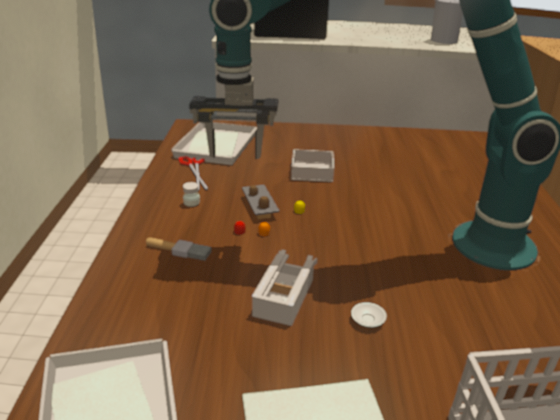

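The scene picture shows the panel at (217,215) with two brown lumps at (205,215) and (237,210). These match the description: brown and lying on the panel. The red (267,242), orange (274,222) and yellow (237,186) stubs are on the table and are look-alikes. The tub is at (150,158), the box at (381,220) with its mouth towards (350,203), the jar at (185,282), the dish at (414,176) and the brush at (297,305). Next I take close wrist views of the box and the panel.

```bash
cat > m.py <<'E'
from h import *
def look(n_list,fn):
    info=viewer.camera_info("wrist"); im=shot("wrist",fn)
    for n in n_list:
        for d in viewer.pinpoint(n,"wrist")[:3]:
            w=toworld(d["at"],info); print(n,round(d["confidence"],2),w.round(1),proj(w,info).round())
    return info,im
def rect(n,info,z):
    for d in viewer.silhouettes(n,"wrist")[:3]:
        if d["mask"].sum()<50: continue
        c=maskworld(d["mask"],info,z); print(n,'mask',round(d["confidence"],2),d["mask"].sum(),cv2.minAreaRect(c))
E
python3 - <<'E'
from m import *
robot.movep([520,200,190],down(0)); robot.hold(.2)
i,_=look(["box","mouth","runner_ends","stop"],"w_box.png"); rect("box",i,52)
np.savez("ibox.npz",**{k:np.array(v) for k,v in i.items()})
robot.movep([602,-125,190],down(0)); robot.hold(.2)
i,_=look(["panel","block","lump_a","tub"],"w_pan.png"); rect("panel",i,28); rect("lump_a",i,40); rect("tub",i,45)
np.savez("ipan.npz",**{k:np.array(v) for k,v in i.items()})
print(robot.observe()["t"])
E
python3 -c "
import cv2,numpy as np
a=cv2.imread('pics/w_box.png');b=cv2.imread('pics/w_pan.png')
cv2.imwrite('pics/wb.png',cv2.resize(a,(800,600)));cv2.imwrite('pics/wp.png',cv2.resize(b,(800,600)))"
```

```text
mouth 0.81 [507.3 154.7  38.8] [269. 229.]
runner_ends 0.6 [ 602.7 -147.3   22.8] [334. 410.]
stop 0.92 [544.9 294.   39.4] [303. 103.]
box mask 0.97 11620 ((523.22314453125, 221.38299560546875), (171.7351531982422, 84.01818084716797), 73.61773681640625)
panel 0.67 [ 599.8 -144.1   22.1] [278. 206.]
panel 0.53 [ 623.8 -168.4   29.7] [298. 227.]
panel 0.38 [786.1  80.4   1.4] [447.   6.]
lump_a 0.98 [ 586.6 -100.4   22.7] [267. 169.]
lump_a 0.98 [646.6 -19.3  -3.8] [319.  97.]
lump_a 0.8 [584.2 -15.7  -2.7] [265.  94.]
tub 0.85 [ 455.9 -382.6    1.7] [182. 355.]
panel mask 0.94 5734 ((601.3932495117188, -144.10321044921875), (65.58320617675781, 150.97335815429688), 18.264389038085938)
lump_a mask 0.96 568 ((640.3610229492188, -19.87746238708496), (28.0069637298584, 25.736778259277344), 0.5248880386352539)
lump_a mask 0.86 492 ((501.9904479980469, -125.73164367675781), (29.57959747314453, 25.87177085876465), 41.7911376953125)
lump_a mask 0.85 559 ((588.005615234375, -102.34159851074219), (27.583444595336914, 30.039241790771484), 0.12176866829395294)
tub mask 0.65 3699 ((463.2298583984375, -406.8346252441406), (67.88126373291016, 125.15935516357422), 89.0262680053711)
5.1083
```

View pics/wb.png

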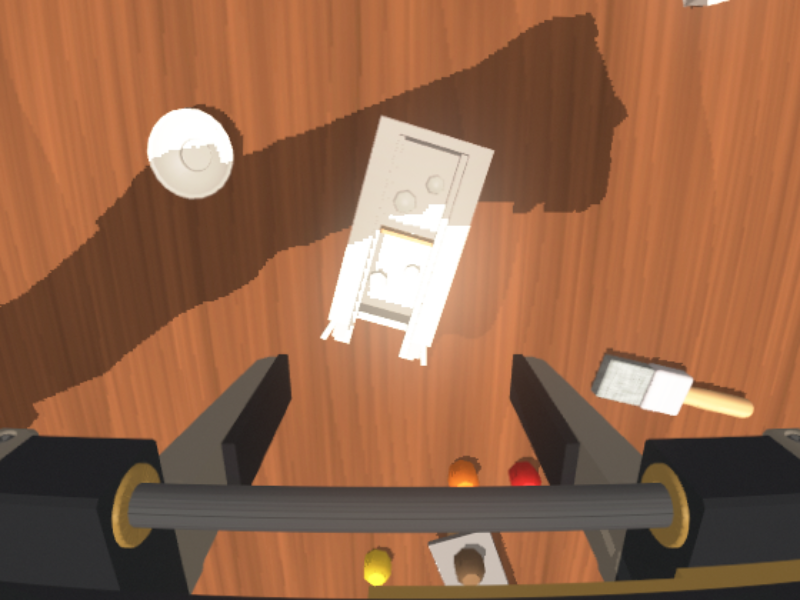

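View pics/wp.png

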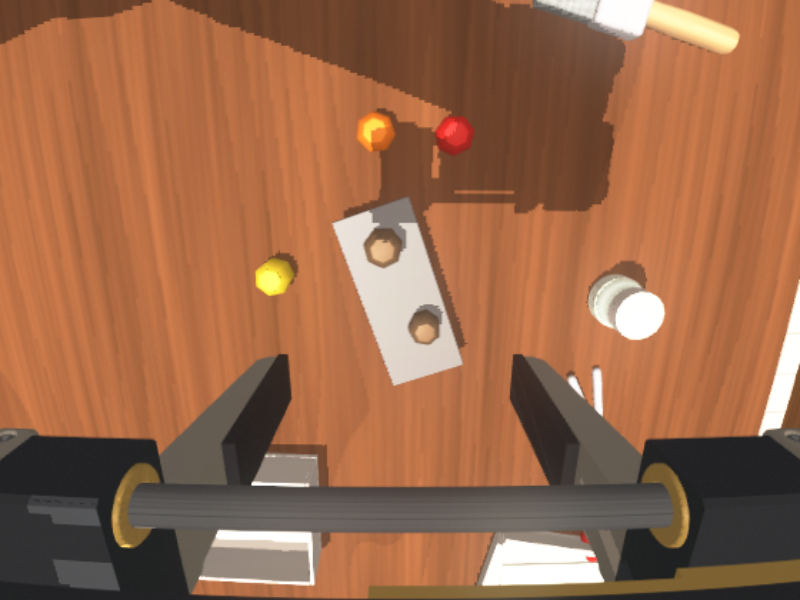

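The box crop shows the box with its far end at about (437,134) and the runner ends at (340,340) and (415,358); the mouth faces the robot's right. The panel crop shows brown lump_a at (383,247) and the smaller brown lump_b at (425,326) on the grey panel. The yellow (274,276), orange (376,131) and red (454,134) stubs are on the table and not meant. The panel measures 151×65.6 mm, against 150×64 given, so I pick up the lumps now.

```bash
python3 - <<'E'
from m import *
A=np.radians(18.3)
def pick(xy,w,drop):
    grip(.62,12)
    robot.movep([*xy,90],down(A)); robot.servo_line([*xy,32],feed=120)
    grip(0.0,12); g=robot.observe()["grip_width"]; print("width mm",g*92)
    robot.servo_line([*xy,110],feed=150)
    print("lifted",robot.observe()["grip_width"]*92)
    if robot.observe()["grip_width"]*92<15: return False
    robot.movep([*drop,110],down(0)); robot.servo_line([*drop,33],feed=150)
    grip(.58); robot.servo_line([*drop,110],feed=200); return True
if pick([587,-101],31,[455,-403]): pick([623.5,-166.5],27,[455,-358])
robot.movep([602,-125,190],down(0)); robot.hold(.2)
i,_=look(["panel","lump_a","tub"],"w_pan2.png"); rect("panel",i,28); rect("tub",i,45)
print(robot.observe()["t"])
E
python3 -c "
import cv2
cv2.imwrite('pics/wp2.png',cv2.resize(cv2.imread('pics/w_pan2.png'),(800,600)))"
```

```text
width mm 0.46018654403958253
lifted 0.5632633918154174
panel 0.83 [ 600.8 -147.2   22.3] [281. 208.]
lump_a 0.97 [583.4 -18.1  -1.9] [266.  95.]
lump_a 0.96 [ 498.9 -129.3   -1.7] [200. 189.]
lump_a 0.94 [ 584.5 -100.8   25.6] [267. 170.]
panel mask 0.58 5361 ((601.18310546875, -144.00189208984375), (64.97142028808594, 150.63888549804688), 18.380950927734375)
tub mask 0.76 1516 ((426.0536193847656, -299.8823547363281), (62.869937896728516, 35.399295806884766), 1.922180414199829)
9.4167
```

View pics/wp2.png

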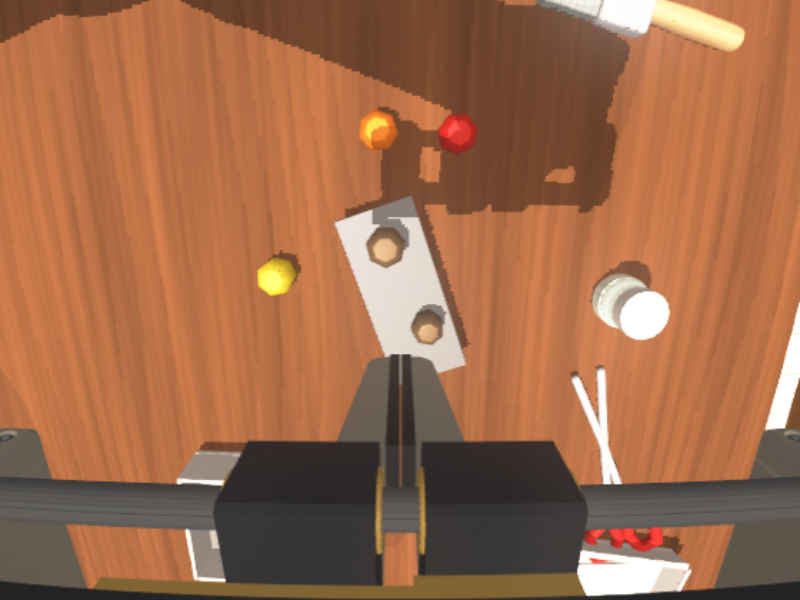

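The grasp closed on nothing. The picture shows both brown lumps unmoved at (385,247) and (427,326), so the fingers never touched lump_a. I check where the TCP really was.

```bash
python3 - <<'E'
from m import *
o=robot.observe(); i=viewer.camera_info("wrist")
print(o["tcp_pos"],proj(o["tcp_pos"],i)*800/560, o["grip_width"], [o["contact_force"].round(1)])
grip(.62,12); print(robot.observe()["grip_width"])
A=np.radians(18.3); xy=[587,-101]
robot.movep([*xy,90],down(A)); print(robot.observe()["tcp_pos"])
robot.servo_line([*xy,32],feed=120); o=robot.observe(); print(o["tcp_pos"],o["tcp_rot"],down(A),o["grip_width"],o["contact_force"])
shot("wrist","w_at.png"); shot("side","s_at.png")
E
python3 -c "
import cv2,numpy as np
a=cv2.imread('pics/w_at.png');b=cv2.imread('pics/s_at.png')[120:270,180:380]
cv2.imwrite('pics/at.png',np.hstack([cv2.resize(a,(400,300)),cv2.resize(b,(400,300))]))"
```

```text
[ 601.80217691 -124.90619867  189.61489843] [400.74329715 347.46107822] 0.003277871565894448 [array([ 1. ,  0.1, -0.1])]
0.6229013675367703
[ 587.70084926 -101.49735557   90.54719811]
[ 587.9988116  -101.32859531   32.95897973] [ 0.97157043  1.34167918 -0.97034382] [ 0.97077292  1.34353704 -0.97077292] 0.6167434057000809 [ 0.65068123  0.34034216 -0.408057  ]
```

View pics/at.png

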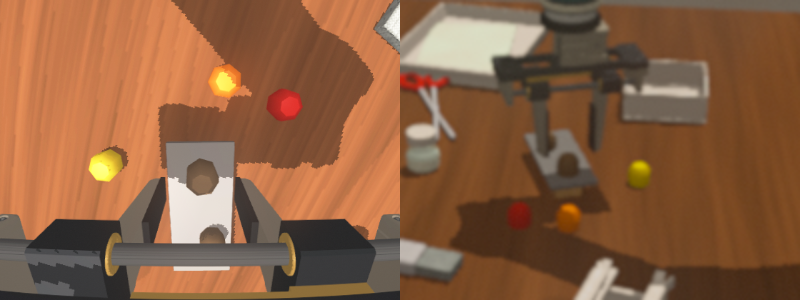

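The TCP projects onto the lump, yet the visible finger tips lie short of it. I compare the tips with the side image numerically.

```bash
python3 - <<'E'
from m import *
o=robot.observe(); p=o["tcp_pos"]; R=Ro.from_rotvec(o["tcp_rot"]).as_matrix(); print(p,R.round(2).tolist())
s=viewer.camera_info("side"); w=viewer.camera_info("wrist"); sc=viewer.camera_info("scene")
im=shot("side"); im2=shot("wrist"); im3=shot("scene")
def mark(im,i,k,x0,y0,X,col):
    u,v=(proj(X,i)-[x0,y0])*k; cv2.circle(im,(int(u),int(v)),3,col,-1)
def crop(im,i,c,h,k):
    x0,y0=int(c[0]-h*4/3),int(c[1]-h); x0=max(x0,0);y0=max(y0,0)
    c_=np.ascontiguousarray(cv2.resize(im[y0:y0+2*h,x0:x0+int(2*h*4/3)],(400,300),interpolation=cv2.INTER_CUBIC)[:,:,::-1]); k=300/(2*h)
    for sgn in (-1,1):
        mark(c_,i,k,x0,y0,p+R[:,1]*sgn*28.5,(0,0,255))
        mark(c_,i,k,x0,y0,p+R[:,1]*sgn*28.5-R[:,0]*19,(0,255,0))
    mark(c_,i,k,x0,y0,[586.5,-101,28],(255,0,0)); return c_
cs=[crop(im,s,proj(p,s),50,1),crop(im3,sc,proj(p,sc),50,1)]
cw=crop(im2,w,(280,210),210,1)
cv2.imwrite('pics/diag.png',np.vstack([np.hstack(cs),np.hstack([cw,0*cw])]))
E
```

```text
[ 588.0893152  -101.22145804   33.22550835] [[0.0, 0.95, 0.31], [-0.0, 0.31, -0.95], [-1.0, 0.0, 0.0]]
```

View pics/diag.png

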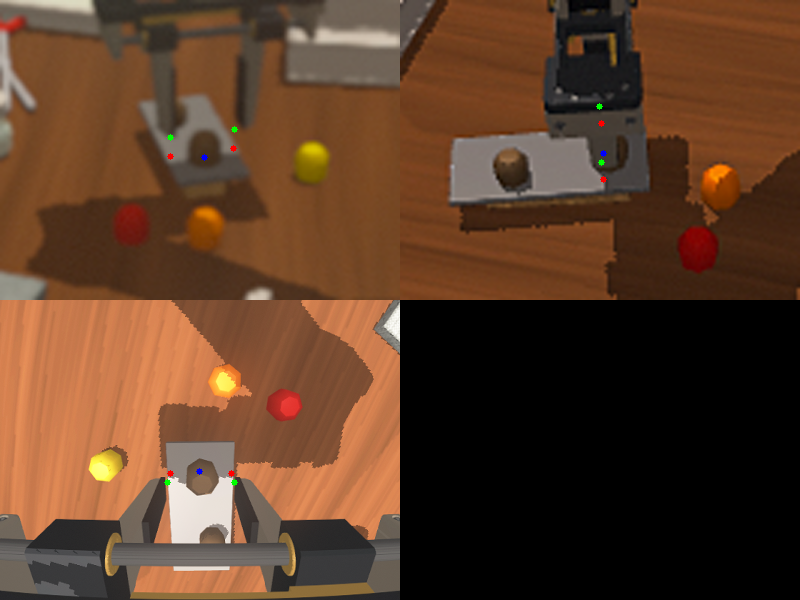

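The side crop shows the real finger tips at (167,130) and (243,125), roughly 25 mm above the marked TCP (red). The shut-finger wrist picture agrees with about 25 mm. I measure this offset by gently touching the panel, whose top is known to be at z = 28, with fingers straddling lump_a.

```bash
python3 - <<'E'
from m import *
grip(.5,12)
xy=np.array([587,-101.]); f0=robot.observe()["contact_force"].copy(); z=32
while z>1:
    z-=1.5; robot.servo_line([*xy,z],feed=25); o=robot.observe(); f=o["contact_force"]-f0
    print(round(z,1),o["tcp_pos"].round(1),f.round(1))
    if f[2]>2.5: break
print(o["t"])
E
```

```text
30.5 [ 586.8 -101.    30.3] [-0.5  0.3 -1.1]
29.0 [ 586.9 -101.    28.8] [-0.5  0.4 -0.8]
27.5 [ 586.9 -101.    27.4] [ 0.6  0.4 -0.9]
26.0 [ 586.9 -101.    25.9] [ 0.4 -0.5 -0.8]
24.5 [ 586.9 -101.    24.4] [-0.7  0.   0.1]
23.0 [ 586.9 -101.    22.9] [-0.3  0.2 -0.1]
21.5 [ 586.9 -101.    21.4] [-0.5  0.  -0.5]
20.0 [ 586.9 -101.    19.9] [0.  0.6 0. ]
18.5 [ 586.9 -101.    18.4] [ 0.3 -0.2 -1.5]
17.0 [ 586.9 -101.    16.9] [-0.1  0.3 -2.1]
15.5 [ 586.9 -101.    15.4] [-1.4  0.1 -0. ]
14.0 [ 586.9 -101.    13.9] [-0.3  0.7 -0.2]
12.5 [ 586.9 -101.    12.4] [-0.   0.6 -0.9]
11.0 [ 586.9 -101.    10.9] [ 0.7 -0.1 -0.6]
9.5 [ 586.9 -101.     9.4] [-0.1 -0.2  0.4]
8.0 [ 586.9 -101.     7.9] [-0.2  0.4 -0.9]
6.5 [ 586.9 -101.     6.4] [-0.9  0.3 -1. ]
5.0 [ 586.9 -101.     4.9] [-0.4  1.  -1. ]
3.5 [ 586.9 -101.     3.4] [ 1.1  0.3 -0.6]
2.0 [ 587.  -101.     1.9] [ 1.2  0.9 -0.5]
0.5 [ 587.1 -101.     1.8] [-3.5  0.   9.3]
17.35
```

The touch came at a reported z of about 1.9 against a panel top at 28, so the real tips end 26 mm short of the reported TCP. I correct for this and pick both lumps.

```bash
cat >> m.py <<'E'
D=26.0
def mv(x,y,z,a): robot.movep([x,y,z-D],down(a))     # z = real tip height
def ln(x,y,z,feed=150,rot=None): robot.servo_line([x,y,z-D],feed=feed,rotation=rot)
E
python3 - <<'E'
from m import *
A=np.radians(18.3)
def closelift(xy,drop):
    grip(0.0,12); g=robot.observe()["grip_width"]*92
    ln(*xy,120,feed=200); g2=robot.observe()["grip_width"]*92; print("width",g,g2)
    if g2<15: return False
    mv(*drop,120,0); ln(*drop,33,feed=150); grip(.55); ln(*drop,120,feed=250); return True
ln(587,-101,31,feed=30)
if closelift([587,-101],[455,-403]):
    mv(623.5,-166.5,80,A); ln(623.5,-166.5,31,feed=120); print(closelift([623.5,-166.5],[455,-358]))
robot.movep([602,-125,190],down(0)); robot.hold(.2)
i,_=look(["panel","lump_a","tub"],"w3.png"); rect("panel",i,28); shot("scene","sc3.png")
print(robot.observe()["t"])
E
python3 -c "
import cv2,numpy as np
a=cv2.imread('pics/w3.png');b=cv2.imread('pics/sc3.png')[100:250,80:280]
cv2.imwrite('pics/v3.png',np.hstack([cv2.resize(a,(400,300)),cv2.resize(b,(400,300))]))"
```

```text
width 30.181753028352837 29.73116496195311
width 26.064413416087937 25.865874108999883
True
panel 0.58 [ 602.5 -145.1   25.3] [282. 205.]
lump_a 0.76 [ 496.  -132.4    0.9] [196. 190.]
lump_a 0.62 [582.2 -16.2  -2.5] [264.  91.]
lump_a 0.6 [646.9 -15.4  -1.4] [320.  90.]
panel mask 0.59 6588 ((601.5425415039062, -144.3749237060547), (64.06082153320312, 150.05967712402344), 18.42577362060547)
28.7667
```

View pics/v3.png

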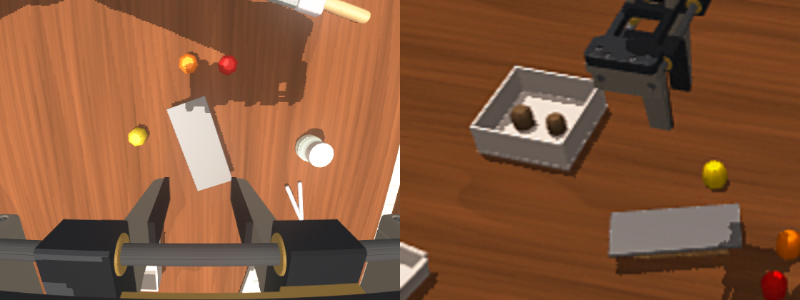

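The left half shows the panel bare and unmoved at (200,143). The right half shows both brown lumps in the tub at (522,117) and (556,124), with the yellow, orange and red stubs untouched. I fit the box edges from the saved picture, then grip the panel at its rear end and bring it in front of the mouth.

```bash
cat > boxfit.py <<'E'
from h import *
from scipy.optimize import least_squares
i=dict(np.load("ibox.npz"))
hsv=cv2.cvtColor(cv2.imread("pics/w_box.png"),cv2.COLOR_BGR2HSV)
m=((hsv[...,1]<75)&(hsv[...,2]>90)).astype(np.uint8); n,l,st,_=cv2.connectedComponentsWithStats(m)
m=(l==l[int(100),int(300)]) if l[100,300] else (l==l[95,310]); print(m.sum())
c=maskworld(m,i,52).astype(float)
def own(q,x,y,a): d=q-[x,y]; return np.c_[d@[np.cos(a),np.sin(a)],d@[-np.sin(a),np.cos(a)]]
p=np.array([525,227.,np.radians(73.6)])
for _ in range(4):
    o=own(c,*p); s=(o[:,0]>-65)&(o[:,0]<70)&(abs(abs(o[:,1])-41.5)<4); e=(abs(o[:,0]-80)<4)&(abs(o[:,1])<35)
    f=lambda p:np.r_[abs(own(c[s],*p)[:,1])-41.5, own(c[e],*p)[:,0]-80]
    r=least_squares(f,p,loss="soft_l1"); p=r.x
o=own(c,*p)
print("box",p[:2].round(1),np.degrees(p[2]).round(2),"rms",np.sqrt(np.mean(f(p)**2)).round(2),s.sum(),e.sum(),"L/R mean",o[s&(o[:,1]>0),1].mean().round(2),o[s&(o[:,1]<0),1].mean().round(2))
np.save("box.npy",p)
E
python3 boxfit.py; python3 - <<'E'
from m import *
bx,by,ba=np.load("box.npy"); print(bx,by,np.degrees(ba))
if not(abs(bx-525)<4 and abs(by-227)<4 and abs(np.degrees(ba)-73.6)<1.5): raise SystemExit("check fit")
H=np.radians(108.4); A=H-np.pi/2; c=np.array([601.5,-144.4]); g=c-62*np.array([np.cos(H),np.sin(H)])
grip(.85,25); mv(*g,60,A); ln(*g,8,feed=100)
grip(0,25); o=robot.observe(); print("w",o["grip_width"]*92,o["tcp_pos"].round(1),o["contact_force"].round(1))
ln(*g,75,feed=120); print("w",robot.observe()["grip_width"]*92)
u=np.array([np.cos(ba),np.sin(ba)]); q=np.array([bx,by])+u*(-105-75-62)   # leading edge at own -105
mv(*q,75,ba-np.pi/2); robot.hold(.3)
o=robot.observe(); i=viewer.camera_info("wrist"); shot("wrist","w4.png"); shot("side","sd4.png")
np.savez("i4.npz",tcp=o["tcp_pos"],rot=o["tcp_rot"],**{k:np.array(v) for k,v in i.items()}); print(o["tcp_pos"],o["t"],o["joints"].round(2))
E
python3 -c "
import cv2,numpy as np
a=cv2.imread('pics/w4.png');b=cv2.imread('pics/sd4.png')[150:330,180:420]
cv2.imwrite('pics/v4.png',np.hstack([cv2.resize(a,(400,300)),cv2.resize(b,(400,300))]))"
```

```text
11751
box [524.8 225.9] 73.9 rms 0.38 244 67 L/R mean 41.42 -41.4
524.8227674637254 225.87622908103987 73.90485917546117
w 63.64515941075585 [ 621.7 -203.5  -17.2] [-0.6 -0.2  1.6]
w 63.44241389833051
[458.14661421  -7.26947589  48.87382126] 33.1167 [-0.2   0.36  0.17  2.17 -0.11  0.61 -0.24]
```

View pics/v4.png

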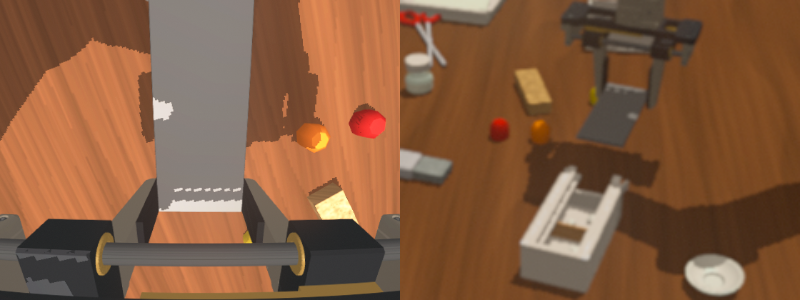

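The panel is held at its rear end by the two pads, extending from (150,0) to (243,212) in the wrist half. The box mouth lies ahead in the side half. I check the panel for sag and lateral bias from this picture.

```bash
python3 - <<'E'
from h import *
i=dict(np.load("i4.npz")); bx,by,ba=np.load("box.npy"); im=cv2.imread("pics/w4.png"); hsv=cv2.cvtColor(im,cv2.COLOR_BGR2HSV)
m=(hsv[...,1]<60)&(hsv[...,2]>70)
u=np.array([np.cos(ba),np.sin(ba)]); n=np.array([-u[1],u[0]]); t=i["tcp"][:2]; print("tcp own lat",n@(t-[bx,by]), "yaw",np.degrees(ba))
ztop=i["tcp"][2]+26+14+6
for v in range(15,245,25):
    r=np.where(m[v,180:380])[0]+180
    # contiguous run containing 275
    if not m[v,280]: continue
    a=280
    while m[v,a-1]: a-=1
    b=280
    while m[v,b+1]: b+=1
    # 3d: edge midline relative to TCP
    P=ray((a-.5,v),i,ztop)[:2]-t; Q=ray((b+.5,v),i,ztop)[:2]-t
    print(v,a,b,"ahead",((P@u+Q@u)/2).round(1),"lat",(P@n).round(2),(Q@n).round(2),"w",(P@n-Q@n).round(2),"mid",((P@n+Q@n)/2).round(2))
E
```

```text
tcp own lat -0.5730968254840764 yaw 73.90485917546117
15 209 354 ahead 123.6 lat 30.29 -32.21 w 62.5 mid -0.96
40 210 353 ahead 113.6 lat 30.33 -32.25 w 62.58 mid -0.96
65 210 352 ahead 103.4 lat 30.84 -32.33 w 63.17 mid -0.74
90 212 350 ahead 92.8 lat 30.5 -31.98 w 62.48 mid -0.74
115 213 349 ahead 81.9 lat 30.62 -32.11 w 62.73 mid -0.75
140 214 347 ahead 70.7 lat 30.78 -31.8 w 62.58 mid -0.51
165 215 346 ahead 59.0 lat 30.96 -31.99 w 62.95 mid -0.51
190 217 344 ahead 46.7 lat 30.69 -31.71 w 62.41 mid -0.51
215 218 342 ahead 34.0 lat 30.93 -31.45 w 62.39 mid -0.26
240 219 341 ahead 20.6 lat 31.21 -31.72 w 62.93 mid -0.25
```

The panel is level (constant width along its length), within about 0.5 mm laterally and 0.4° in yaw. I correct both, lay the leading end on the runners and slide in with force monitoring.

```bash
cat >> m.py <<'E'
bx,by,ba=np.load("box.npy"); u=np.array([np.cos(ba),np.sin(ba)]); n=np.array([-u[1],u[0]])
def B(x,y=0.): return np.array([bx,by])+u*x+n*y
def fo(o,f0): f=o["contact_force"]-f0; return np.array([f[:2]@u,f[:2]@n,f[2]])
def own(o): d=o["tcp_pos"][:2]-[bx,by]; return np.array([d@u,d@n,o["tcp_pos"][2]])
E
python3 - <<'E'
from m import *
rot=down(ba-np.pi/2+np.radians(.35)); y0=.2
robot.servo_line([*B(-242,y0),20],feed=60,rotation=rot)
robot.hold(.2); f0=robot.observe()["contact_force"].copy()
for _ in range(4): robot.hold(.02); f0=.8*f0+.2*robot.observe()["contact_force"]
def go(x,z,feed=50,lim=6):
    robot.servo_line([*B(x,y0),z],feed=feed); o=robot.observe(); f=fo(o,f0); print(x,own(o).round(1),f.round(1)); return abs(f).max()<lim
ok=go(-242,5.5) and go(-225,5.5) and go(-225,2.0,20)
x=-225
while ok and x<-108: x=min(x+9,-108); ok=go(x,2.0)
print(ok,robot.observe()["t"],robot.observe()["grip_width"]*92)
shot("wrist","w5.png")
shot("side","sd5.png")
E
```

```text
-242 [-242.2    0.6    5. ] [-0.7 -0.  -1.1]
-225 [-224.6    0.3    5.5] [ 0.3 -0.5 -0.3]
-225 [-225.3    0.4    1.8] [-0.6  0.1 -0.2]
-216 [-2.154e+02  2.000e-01  2.000e+00] [ 0.4 -0.3  0.3]
-207 [-2.065e+02  2.000e-01  2.000e+00] [-0.1 -0.8  0.4]
-198 [-197.6    0.2    2. ] [ 0.5  0.2 -0.5]
-189 [-188.5    0.2    2. ] [-1.1 -0.8 -0.7]
-180 [-179.5    0.2    2. ] [-0.1  0.4  0. ]
-171 [-170.5    0.2    2. ] [ 0.1 -0.2  0.5]
-162 [-161.6    0.2    2. ] [ 0.5  0.  -0.6]
-153 [-152.6    0.3    2. ] [ 0.6 -0.4  0.5]
-144 [-143.6    0.2    2. ] [ 0.3 -1.1  0.5]
-135 [-134.6    0.2    2. ] [ 0.3 -0.3  0.5]
-126 [-125.5    0.3    2. ] [0.4 0.5 0.3]
-117 [-116.5    0.3    2. ] [ 0.5 -0.9  0.3]
-108 [-107.5    0.3    2. ] [ 0.1  0.3 -0.3]
True 39.7083 63.61476657478061
```

```bash
python3 -c "
import cv2,numpy as np
a=cv2.imread('pics/w5.png');b=cv2.imread('pics/sd5.png')[220:340,220:380]
cv2.imwrite('pics/v5.png',np.hstack([cv2.resize(a,(400,300)),cv2.resize(b,(400,300))]))"
```

```text
(no output)
```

View pics/v5.png

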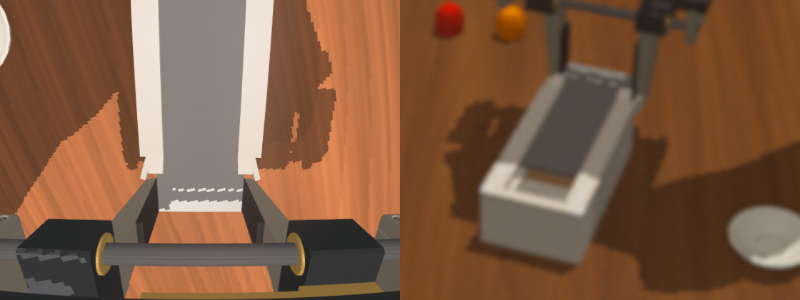

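The wrist half shows the panel lying in both grooves with its edges under the lips, its rear end still out at (205,190). The side half agrees. Now I release and push the rear edge in with shut fingers.

```bash
python3 - <<'E'
from m import *
robot.servo_line([*B(-108,.2),1.0],feed=20)
grip(.85); print("rel",fo(robot.observe(),0).round(1))
robot.servo_line([*B(-108,.2),50],feed=150)
robot.servo_line([*B(-146,0),50],feed=150)
grip(0,25); robot.servo_line([*B(-146,0),15.5],feed=100); robot.hold(.3)
f0=np.mean([ (robot.hold(.02),robot.observe()["contact_force"])[1] for _ in range(5)],axis=0)
x=-146.; o=robot.observe(); hist=[]; stop=False
while x<-82:
    x+=3 if x<-95 else 1
    robot.servo_line([*B(x,0),15.5],feed=40 if x<-95 else 15); o=robot.observe(); f=fo(o,f0); hist.append((x,own(o)[0].round(1),*f.round(1)))
    if f[0]<-5 or abs(f).max()>8: break
print(*hist,sep="\n"); print(o["t"])
shot("wrist","w6.png"); shot("side","sd6.png")
E
python3 -c "
import cv2,numpy as np
a=cv2.imread('pics/w6.png');b=cv2.imread('pics/sd6.png')[220:340,220:380]
cv2.imwrite('pics/v6.png',np.hstack([cv2.resize(a,(400,300)),cv2.resize(b,(400,300))]))"
```

```text
rel [ 0.3 -0.5  0.7]
(-143.0, np.float64(-142.6), np.float64(-0.8), np.float64(1.1), np.float64(0.6))
(-140.0, np.float64(-139.7), np.float64(-0.1), np.float64(-0.3), np.float64(0.2))
(-137.0, np.float64(-136.8), np.float64(-0.1), np.float64(-0.3), np.float64(0.6))
(-134.0, np.float64(-133.7), np.float64(-1.1), np.float64(-0.3), np.float64(-1.1))
(-131.0, np.float64(-130.7), np.float64(-0.4), np.float64(0.3), np.float64(-0.8))
(-128.0, np.float64(-127.8), np.float64(0.2), np.float64(-0.5), np.float64(-0.1))
(-125.0, np.float64(-124.7), np.float64(-0.2), np.float64(-0.5), np.float64(-0.6))
(-122.0, np.float64(-121.7), np.float64(-0.3), np.float64(-0.1), np.float64(-0.7))
(-119.0, np.float64(-118.7), np.float64(0.1), np.float64(0.3), np.float64(-1.0))
(-116.0, np.float64(-115.7), np.float64(0.8), np.float64(0.5), np.float64(-0.4))
(-113.0, np.float64(-112.7), np.float64(0.0), np.float64(-0.2), np.float64(0.3))
(-110.0, np.float64(-109.7), np.float64(-0.7), np.float64(-0.1), np.float64(-0.4))
(-107.0, np.float64(-106.7), np.float64(-0.7), np.float64(0.5), np.float64(-0.1))
(-104.0, np.f
[... 487 characters left out ...]
91.9), np.float64(-0.3), np.float64(0.6), np.float64(0.4))
(-91.0, np.float64(-90.9), np.float64(-0.8), np.float64(-0.8), np.float64(-0.8))
(-90.0, np.float64(-89.8), np.float64(-0.6), np.float64(0.6), np.float64(-0.4))
(-89.0, np.float64(-88.8), np.float64(-0.8), np.float64(-0.9), np.float64(0.1))
(-88.0, np.float64(-87.9), np.float64(-0.4), np.float64(0.2), np.float64(0.9))
(-87.0, np.float64(-86.8), np.float64(-0.0), np.float64(0.5), np.float64(1.1))
(-86.0, np.float64(-85.9), np.float64(0.4), np.float64(-0.2), np.float64(0.3))
(-85.0, np.float64(-85.8), np.float64(-3.9), np.float64(0.4), np.float64(2.6))
(-84.0, np.float64(-85.7), np.float64(-6.4), np.float64(-0.0), np.float64(4.0))
50.5
```

View pics/v6.png

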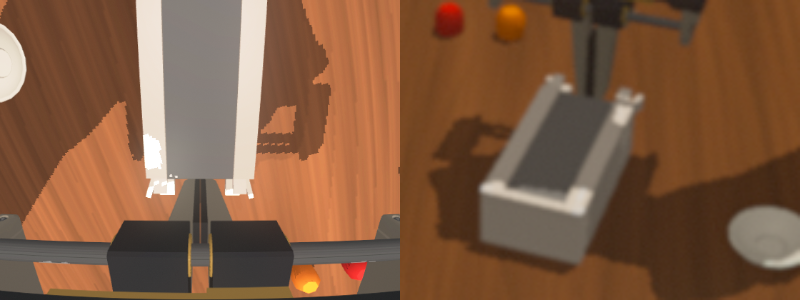

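The push met firm resistance (6 N) at own x −85.8. The picture shows the panel filling the box and its rear edge at (200,178), between the runner ends. I back off and measure the rear edge against the expected −78, and look at everything once more.

```bash
python3 - <<'E'
from m import *
robot.servo_line([*B(-110,0),16.5],feed=60)
robot.servo_line([*B(-150,0),160],feed=200); robot.movep([*B(-40,0),190],down(0)); robot.hold(.2)
i,_=look(["panel","mouth","stop","box"],"w7.png"); 
im=cv2.imread("pics/w7.png")
# rectified top view at z=46 in box frame: 4 px/mm, own x -110..90, y 50..-50
W=np.zeros((400,800,2),np.float32)
for r in range(0,400):
    for c in range(0,800,1):
        pass
gx=np.linspace(-110,90,800); gy=np.linspace(50,-50,400); X,Y=np.meshgrid(gx,gy)
P=np.stack([bx+u[0]*X+n[0]*Y,by+u[1]*X+n[1]*Y,np.full_like(X,46)],-1)
C=P@np.array(i["R"]).T+np.array(i["t"]); s=C[...,:2]/C[...,2:]; s=s*(1+i["k1"]*(s**2).sum(-1,keepdims=True)); K=np.array(i["camera_matrix"])
uv=(s@K[:2,:2].T+K[:2,2]).astype(np.float32); top=cv2.remap(im,uv[...,0],uv[...,1],cv2.INTER_LINEAR)
cv2.imwrite("pics/top.png",top)
h=cv2.cvtColor(top,cv2.COLOR_BGR2HSV)[190:210].mean(0)
for a in (-85,70):
    k=[j for j in range(800) if abs(gx[j]-a)<12][::3]; print([(round(gx[j],1),int(h[j,1]),int(h[j,2])) for j in k])
for cam in("scene","side"):
    j=viewer.camera_info(cam); shot(cam,cam+"7.png")
    for nm in ["panel","jar","brush","dish"]:
        for d in viewer.pinpoint(nm,cam)[:2]: print(cam,nm,round(d["confidence"],2),toworld(d["at"],j).round(1))
print("expected home",B(-3),robot.observe()["t"])
a=cv2.imread("pics/scene7.png"); cv2.imwrite("pics/v7.png",np.vstack([cv2.resize(top,(600,300)),cv2.resize(a[100:340,100:460],(600,300))]))
E
```

```text
panel 0.57 [523.3 221.4  43.7] [290. 161.]
stop 0.97 [546.3 290.4  40.1] [312.  94.]
box 0.42 [ 787.4 -154.    -1.4] [450. 391.]
[(np.float64(-97.0), 133, 207), (np.float64(-96.2), 133, 208), (np.float64(-95.5), 132, 208), (np.float64(-94.7), 132, 208), (np.float64(-94.0), 132, 208), (np.float64(-93.2), 131, 209), (np.float64(-92.5), 131, 209), (np.float64(-91.7), 131, 209), (np.float64(-91.0), 130, 209), (np.float64(-90.2), 130, 209), (np.float64(-89.5), 129, 209), (np.float64(-88.7), 128, 209), (np.float64(-88.0), 129, 209), (np.float64(-87.2), 129, 209), (np.float64(-86.5), 128, 208), (np.float64(-85.7), 128, 207), (np.float64(-85.0), 126, 207), (np.float64(-84.2), 126, 207), (np.float64(-83.5), 126, 206), (np.float64(-82.7), 126, 205), (np.float64(-82.0), 125, 205), (np.float64(-81.2), 125, 205), (np.float64(-80.5), 124, 204), (np.float64(-79.7), 123, 204), (np.float64(-79.0), 122, 203), (np.float64(-78.2), 110, 203), (np.float64(-77.5), 65, 215), (np.float64(-76.7), 25, 234), (np.float64(-76.0), 18, 239), (np.float64(-75.2), 17, 238), (np.float64(-74.5), 17, 238), (np.float64(-7
[... 736 characters left out ...]
237), (np.float64(77.0), 28, 237), (np.float64(77.7), 28, 237), (np.float64(78.5), 28, 237), (np.float64(79.2), 28, 237), (np.float64(80.0), 30, 234), (np.float64(80.7), 48, 207), (np.float64(81.5), 81, 153)]
scene panel 0.92 [526.5 223.7  39.3]
scene jar 0.57 [ 788.9 -143.4    1.1]
scene brush 0.83 [ 7.863e+02  7.960e+01 -2.000e-01]
scene brush 0.4 [ 7.917e+02 -1.435e+02 -2.000e-01]
scene dish 0.61 [357.7 293.2   2.9]
side panel 0.71 [521.9 229.2  39.2]
side panel 0.3 [354.1 291.9  -4.3]
side jar 0.57 [ 7.842e+02 -1.527e+02  2.000e-01]
side jar 0.42 [ 451.7 -402.4    3.4]
side brush 0.81 [783.9  76.7   1.3]
side dish 0.84 [348.8 294.3  -0.7]
expected home [523.99106795 222.99382107] 53.5583
```

View pics/v7.png

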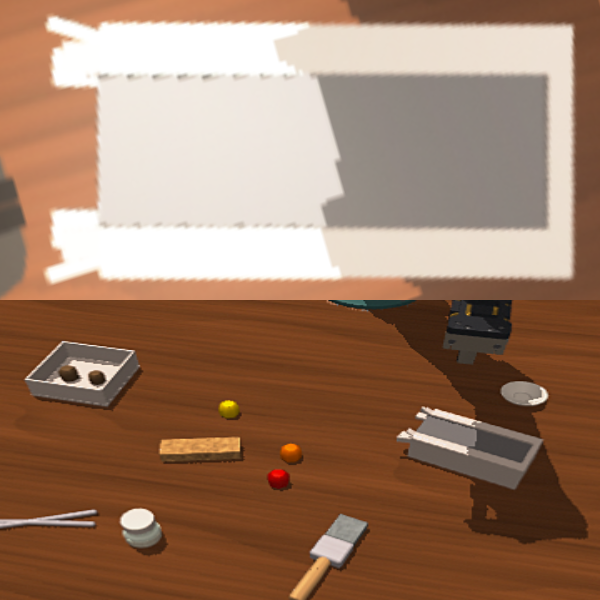

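The rectified view has the panel's rear edge at own x −77.5 (expected −78) and its far edge meeting the end wall at about +72. The lower part shows both lumps in the tub at (68,372) and (96,377), with the jar, brush and dish in place. The gripper is clear of everything, so I hand in.

```bash
python3 -c "
from cell import robot
robot.job_done()"
```

```text
the job is handed in; nothing more can be done
```

The job is done and handed in. Both brown lumps are in the square waste tub, and the panel is fully home in the box grooves. The clock read 53.6 s at the last check, against the 72 s limit.

- **First grasp missed:** the real finger tips end about 26 mm short of the stated TCP. I measured this with a light touch on the panel (about 9 N), corrected for it, and everything after that worked first time.
- **Panel:** it slid in with no measurable force and stopped firmly at about 6 N. Afterwards its rear edge was at own x −77.5 (expected −78) and its far edge met the end wall at about +72.
- **Disagreement:** the pushing fingers stopped at own x −85.8, where I had expected about −88. I put this down to the fingers being slimmer than I assumed, since the picture shows the panel home.
- **Left alone:** the jar, brush and dish are within network noise of where they started, and the yellow, orange and red stubs look unmoved in the last picture.

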